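# Flip the hold-down arms over the conical flasks

## Task

Make the shaker ready to run: with the closed fingertips, gently push the hold-down arms of the two conical flasks on the shaker over, from leaning back to fully down, level above the stoppers. The straight-sided bottle will be taken out again, so leave its arm standing back. Only push, do not pinch the arms, lift or shift the flasks or the bottle, or disturb anything else.

Things in the scene. Friction and masses are not known exactly. Their poses are not given: they have to be found in the camera images.
- deck: bench shaker, fixed: white base, aluminium platform 250 x 390 mm, its top 51 mm above the table. Origin: centre of its underside. x to its far side, y left, z up; turned up to 0.25 rad. Lanes at y = +120, 0, -120 mm, each with a seat (wire prongs 22 mm high) at x = +30 mm and, at x = -60 mm, an 18 mm wide steel post carrying a flip-over hold-down arm.
- arm0 (a joint): angle (rad) of the hold-down arm of the left (+y) lane. 0: down, level, pointing to the shaker's +x over the seat; a hard stop follows at -0.08; 1.57: upright; starts at 1.75 to 2.05, leaning back to the robot side. Hinge line along the shaker's y at x = -60, z = 185 mm in its frame. Stiff hinge: stays where left, 1 to 2 N at its end moves it.
- arm1 (a joint): angle (rad) of the hold-down arm of the middle lane. 0: down, level, pointing to the shaker's +x over the seat; a hard stop follows at -0.08; 1.57: upright; starts at 1.75 to 2.05, leaning back to the robot side. Hinge line along the shaker's y at x = -60, z = 185 mm in its frame. Stiff hinge: stays where left, 1 to 2 N at its end moves it.
- arm2 (a joint): angle (rad) of the hold-down arm of the right (-y) lane. 0: down, level, pointing to the shaker's +x over the seat; a hard stop follows at -0.08; 1.57: upright; starts at 1.75 to 2.05, leaning back to the robot side. Hinge line along the shaker's y at x = -60, z = 185 mm in its frame. Stiff hinge: stays where left, 1 to 2 N at its end moves it.
- arm0_pad (a point): point on the left arm 90 mm from its hinge, on the face that is on top when down and faces the robot side when standing. The arm is a flat steel bar 24 mm wide, 10 mm thick (5 mm either side of the hinge line), its end 115 mm from the hinge; the last 34 mm is 36 mm wide, with a black rubber foot underneath.
- arm1_pad (a point): point on the middle arm 90 mm from its hinge, on the face that is on top when down and faces the robot side when standing. The arm is a flat steel bar 24 mm wide, 10 mm thick (5 mm either side of the hinge line), its end 115 mm from the hinge; the last 34 mm is 36 mm wide, with a black rubber foot underneath.
- arm2_pad (a point): point on the right arm 90 mm from its hinge, on the face that is on top when down and faces the robot side when standing. The arm is a flat steel bar 24 mm wide, 10 mm thick (5 mm either side of the hinge line), its end 115 mm from the hinge; the last 34 mm is 36 mm wide, with a black rubber foot underneath.
- seat0 (a point): centre of the left lane's seat, on the platform's top surface.
- seat1 (a point): centre of the middle lane's seat, on the platform's top surface.
- seat2 (a point): centre of the right lane's seat, on the platform's top surface.
- flask_a: a stoppered conical flask of amber glass, 64 mm wide at the foot, 32 mm at the neck, 118 mm high with its white stopper, about 0.12 kg, loose. Origin: centre of its underside. It stands in one of the three seats; which one varies. Its top is 8 mm below the rubber foot of the level arm.
- flask_b: the second stoppered conical flask of amber glass, 64 mm wide at the foot, 32 mm at the neck, 118 mm high with its white stopper, about 0.12 kg, loose. Origin: centre of its underside. In another of the seats.
- bottle: straight-sided bottle of the same amber glass, 64 mm wide all the way up, with a white cap 58 mm wide, 118 mm high, loose, in the remaining seat. Origin: centre of its underside.
- stopper: bystander: spare white stopper, 34 mm wide, 28 mm high, loose on the far edge of the platform. Origin: underside.
- collar: bystander: steel ring, 40 mm wide, 14 mm high, loose on the far edge of the platform. Origin: underside.
- dishes: bystander: stack of round plastic dishes, 90 mm wide, 60 mm high, on the table to the right. Origin: underside.
- beaker: bystander: glass beaker, 72 mm wide, 90 mm high, on the table to the right. Origin: underside.
- tipbox: bystander: grey plastic box with a clear top, 87 x 122 x 70 mm, on the table to the left. Origin: underside.
- spare_flask: bystander: a spare stoppered conical flask of amber glass, 64 mm wide at the foot, 32 mm at the neck, 118 mm high with its white stopper, about 0.12 kg, loose. Origin: centre of its underside. It stands on the table to the left, not on the shaker.
- spanner: bystander: steel spanner, 160 mm long, lying on the table in front of the shaker, to the right. Origin: underside.

How it is judged:
By the outcome, as a careful person would: the job done as asked, in the order asked, and still so for the second after the job is handed in, with the robot touching nothing.
It also fails if it takes over 58 s, if anything falls off the work surface, if the arm or the gripper's body presses on something with over 40 N, if the wrist force passes 120 N, or if a joint passes its speed limit or range.

## Robot

A 6-joint arm with a two-finger parallel gripper is mounted at the origin on the work surface. World frame = base frame: x ahead of the robot, y to its left, z up, the work surface at z = 0. Lengths are in m, angles in rad, forces in N, time in s.
With the tool pointing down it reaches from about 0.225 to 0.875 m from the base axis. Payload 3.4 kg.
Tool frame: the origin (TCP) lies at the very end of the fingers, on their centre line; the grasp point (between the pads) lies 19 mm behind it (manip.hold_point_z is the distance from the TCP to the grasp point, in m); z points along the fingers, x is the direction in which the jaws open and shut, and the axes are right-handed (so a half turn about z gives the same grasp; the last joint's range is limited). The gripper opens to 85 mm and grips with 20 to 120 N. Pads are 22 mm wide; open, the fingers measure 114 mm over their backs; the gripper's body (76 mm by 85 mm) begins 54 mm behind the grasp point. The pads swing forward as they close: fully open they stand 13 mm farther back than shut.
Start: joints at [-1.242, 0.276, 1.505, -0, 1.361, -0.121], TCP at [0.25, -0.518, 0.231] pointing down, gripper open.
Joint ranges: [-2.89, 2.89], [-0.75, 2.08], [0.22, 2.7], [-1.18, 4.32], [0.11, 2.71], [-2.7, 2.7]. Speed limits (rad/s): [2.57, 2.57, 3.14, 3.14, 3.14, 3.14].

## Interface

Orientations are given as a unit quaternion [w, x, y, z].
In Python, from rig import manip gives the robot as it stands.
- The arm moves only by the tool apply_moves, never from a script. Its argument "commands" is one flat list of numbers, 6 for each row, row after row: the shift along the tool's x, y, z normalised to -1 to 1, where 1 is 0.03 m, then the turn, a rotation vector about the tool's x, y, z normalised to -1 to 1, where 1 is 0.15 rad. A call has 1 to 20 rows; each row shifts and turns the commanded pose from where the row before left it, along the tool's axes as they then stand; what a row does not reach is not made up. A row lasts 1/10 s, in which the tool goes at most 50 mm and 8.59 degrees, less where a joint would pass 70% of its speed; a pose out of reach is approached as far as the arm can. A call with a number of a shift or a turn outside -1 to 1 is refused whole. A call with a gripper value outside its range is refused whole. "jaw" is the opening, from -1 (shut) to 1 (fully open), set as the call begins (left out, the last holds). The fingers move at their own pace and stop on an object; "newtons" is the grip in N (left out, the last holds). Time passes only in rows, so rows that do not move let the fingers close. It gives the time, the measured TCP pose, the force and the opening at its end, in the units of the state.
- manip.get_state(): the state, without advancing time (a new reading comes with each control period).
- manip.get_image(name): name is "scene" or "top" or "wrist"; returns a dict with "frame" (384x512x3 uint8, red, green, blue), "fx", "fy", "cx", "cy" (pixels), "extrinsics" (4x4, takes a point from camera to world coordinates); the wrist camera has in their place "mount" (4x4, takes a point from camera to tool coordinates, whose origin is the TCP and whose axes are the tool frame's). Camera axes: x right, y up, looking along -z (the intrinsics and any distortion apply to the point x, -y, -z); pixel columns grow to the right and rows downward; lengths in m; the calibration is good to about 2 mm. A picture is of the moment at which its call begins: read the wrist's pose just before it. There is no depth.
- manip.sign_off(): hands the job in, once; it reports no verdict.
The state is a dict: "clock": time; "qpos": joint angles; "qd": joint speeds; "effort": joint torques, N m; "position": TCP position; "ee_rot": TCP orientation; "contact_force": force on the tool from outside, world axes, zero at the start; "moment": the same for the moment, N m; "width": finger opening in m.
Only numpy, scipy, OpenCV 4.12 (cv2) and the standard library are available. Lean on these libraries where they do the work, as an engineer would, in place of code of your own. Each camera call takes 0.05 s, during which the arm holds its last target. There are 200 camera calls.

## Working session

There is one attempt and no reset: what is moved stays moved. The work goes in short steps, Python scripts to look and compute and a tool call to move; the robot and the scene stay as the last step left them, time stands still between calls to the robot, and variables do not carry over. Pictures are saved under pics/ and viewed, about 8 in all and at most 12, crops included, and the job is handed in when it is done.

Besides the shell and the picture viewer there is one more tool, called after "Emit:" as name(argument=value, ...) on one line, values as JSON. apply_moves: Moves the arm, as the interface text tells. Scaled input: -1 to 1 covers 0.03 m each way for a shift and 0.15 rad each way for a turn. Its arguments: {"type":"object","properties":{"commands":{"type":"array"},"jaw":{"type":"number"},"newtons":{"type":"number"}},"required":["commands"]}

```bash
mkdir -p pics; ls; cat > h.py <<'E'
import numpy as np, cv2
from rig import manip
def ray(im,u,v):
    E=np.array(im["extrinsics"]); d=np.array([(u-im["cx"])/im["fx"],-(v-im["cy"])/im["fy"],-1.])
    return E[:3,3],E[:3,:3]@d
def onz(im,u,v,z):
    o,d=ray(im,u,v); return o+d*(z-o[2])/d[2]
def proj(im,p):
    E=np.linalg.inv(np.array(im["extrinsics"])); c=E[:3,:3]@np.array(p)+E[:3,3]
    return np.array([im["cx"]+im["fx"]*c[0]/-c[2],im["cy"]-im["fy"]*c[1]/-c[2]])
def save(im,n,s=1.5): cv2.imwrite(f"pics/{n}.png",cv2.resize(im["frame"][:,:,::-1],None,fx=s,fy=s,interpolation=cv2.INTER_CUBIC))
E
python3 - <<'E'
from h import *
import pickle
np.set_printoptions(precision=4,suppress=True)
s=manip.get_state();print(s)
for n in("scene","top"):
    im=manip.get_image(n);save(im,n);pickle.dump(im,open(n+".pkl","wb"))
    print(n,{k:v for k,v in im.items() if k!="frame"})
E
```

```text
pics
{'clock': 0.0, 'qpos': array([-1.242 ,  0.2766,  1.5061, -0.    ,  1.3607, -0.121 ]), 'qd': array([-0.0002, -0.0012,  0.    ,  0.0009, -0.0005,  0.0001]), 'effort': array([  0.0001, -41.6776, -24.5809,  -0.0004,   0.0111,   0.    ]), 'position': array([ 0.2498, -0.5173,  0.2304]), 'ee_rot': array([-0.0006,  0.847 , -0.5316, -0.0007]), 'contact_force': array([-0.7368,  0.6311,  0.0508]), 'moment': array([-0.0039, -0.0345,  0.0238]), 'width': 0.08535392721896475}
scene {'fx': 416.3394975212872, 'fy': 416.3394975212872, 'cx': 251.8001132190078, 'cy': 190.15717474191575, 'extrinsics': array([[ 0.4575, -0.646 ,  0.6111,  1.2076],
       [ 0.8892,  0.325 , -0.3221, -0.3378],
       [ 0.0095,  0.6907,  0.7231,  0.9336],
       [ 0.    ,  0.    ,  0.    ,  1.    ]])}
top {'fx': 421.11747218509424, 'fy': 421.11747218509424, 'cx': 261.9468612385155, 'cy': 197.19997319654163, 'extrinsics': array([[ 0.0176,  0.9919, -0.1255,  0.3531],
       [-0.9997,  0.0154, -0.0185, -0.0187],
       [-0.0164,  0.1258,  0.9919,  1.4624],
       [ 0.    ,  0.    ,  0.    ,  1.    ]])}
```

View pics/scene.png

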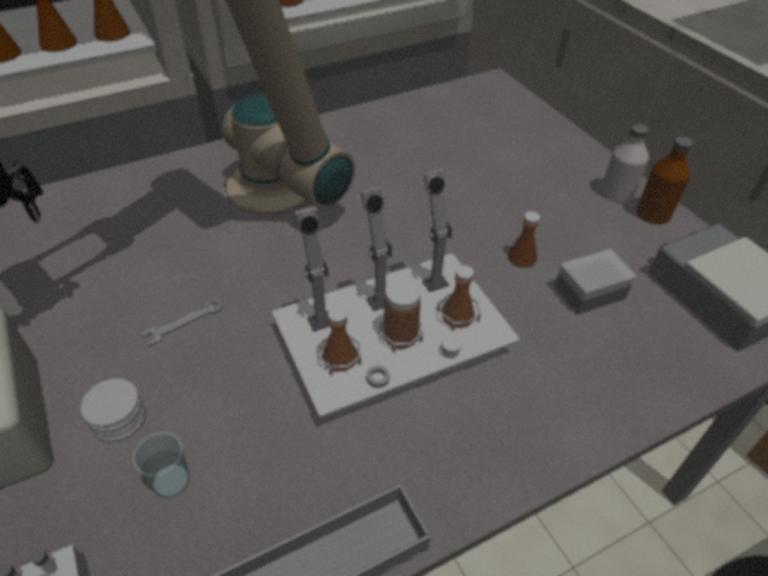

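View pics/top.png

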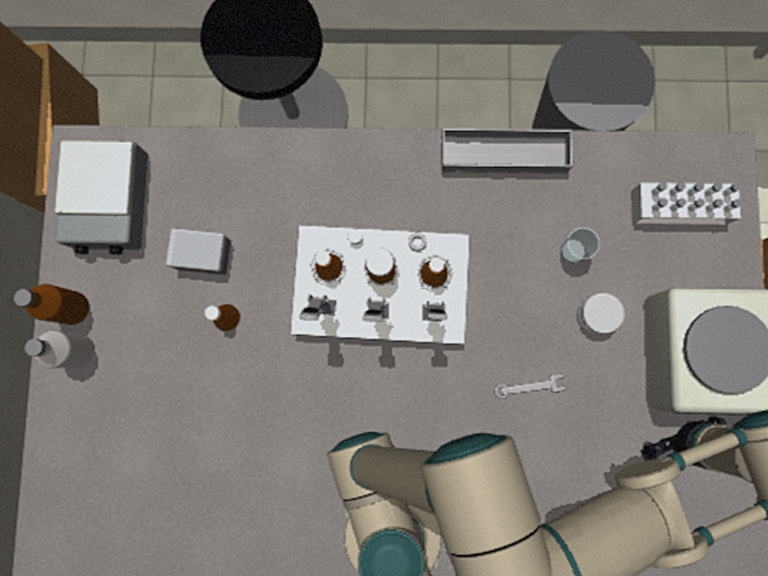

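The bottle is in the middle lane: its white cap is at about (380,262) in the top view. The flasks are in the left and right lanes, so arm0 and arm2 need pushing. The platform corners in the top picture are about (300,226), (469,234), (464,343) and (291,334). The arm ends in the scene view are at about (307,213), (372,195) and (434,177).

```bash
cat > m.py <<'E'
from h import *
import pickle
np.set_printoptions(precision=4,suppress=True)
T=pickle.load(open("top.pkl","rb"));S=pickle.load(open("scene.pkl","rb"))
hsv=cv2.cvtColor(T["frame"],cv2.COLOR_RGB2HSV)
m=((hsv[:,:,2]>200)&(hsv[:,:,1]<40)).astype(np.uint8)
m[:140]=0;m[235:]=0;m[:,:185]=0;m[:,325:]=0
m=cv2.morphologyEx(m,cv2.MORPH_OPEN,np.ones((3,3)))
cs,_=cv2.findContours(m,cv2.RETR_EXTERNAL,cv2.CHAIN_APPROX_NONE);c=max(cs,key=cv2.contourArea)
P=np.array([onz(T,u,v,.051)[:2] for u,v in c[:,0,:]],np.float32)
(cx,cy),wh,a=r=cv2.minAreaRect(P);box=cv2.boxPoints(r)
print("center",cx,cy,wh,a);print(box)
e=[box[(i+1)%4]-box[i] for i in range(2)]; L=max(e,key=np.linalg.norm); L=L*np.sign(L[1])
yaw=np.arctan2(-L[0],L[1]);print("yaw",yaw)
R=lambda yaw:np.array([[np.cos(yaw),-np.sin(yaw),0],[np.sin(yaw),np.cos(yaw),0],[0,0,1]])
D=lambda p:np.array([cx,cy,0])+R(yaw)@np.array(p)
for n,I in(("scene",S),("top",T)):
    g=cv2.resize(I["frame"][:,:,::-1],None,fx=3,fy=3,interpolation=cv2.INTER_CUBIC).copy()
    def dot(p,col):
        u=(proj(I,D(p))+.5)*3;cv2.circle(g,tuple(int(x) for x in u),3,col,-1)
    for sx in(-1,1):
        for sy in(-1,1):dot([.125*sx,.195*sy,.051],(0,0,255))
    for y in(.12,0,-.12):
        dot([.03,y,.169],(255,0,0)); dot([-.06,y,.185],(0,255,0))
        for t,col in((1.75,(0,255,255)),(1.9,(255,0,255)),(2.05,(255,255,0))): dot([-.06+.115*np.cos(t),y,.185+.115*np.sin(t)],col)
    x,y=(520,300) if n=="scene" else (540,400)
    cv2.imwrite(f"pics/o_{n}.png",g[y:y+540,x:x+560])
E
python3 m.py
```

```text
center 0.5596129894256592 0.03718045353889465 (0.3852667212486267, 0.24769286811351776) 87.64013671875
[[ 0.4279 -0.1502]
 [ 0.6754 -0.1604]
 [ 0.6913  0.2246]
 [ 0.4438  0.2347]]
yaw -0.04118742
```

View pics/o_scene.png

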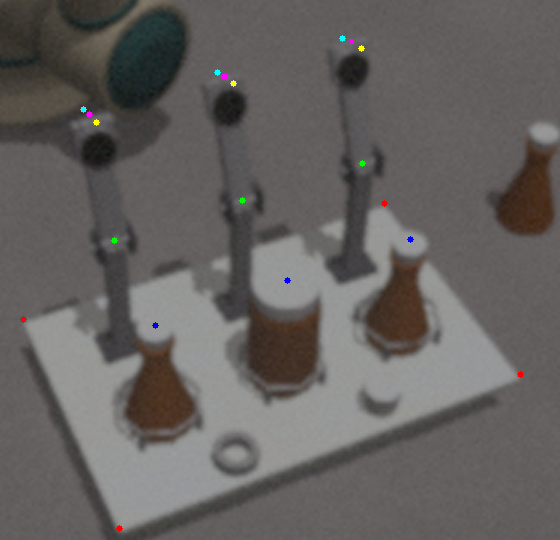

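View pics/o_top.png

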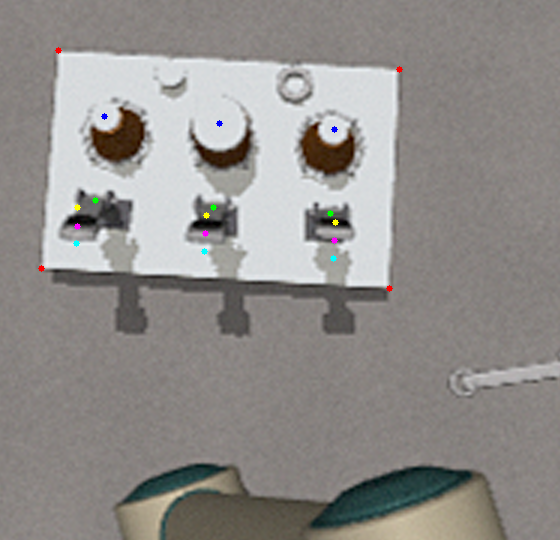

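The overlay fits both views, and the arms stand at about 1.85–1.9 rad. Flask tops, hinges and posts all match the deck pose. Now I'll shut the jaws, square the tool to the deck and go behind arm2.

Emit:
apply_moves(commands=[0,0,-0.2,0,0,0.82,0,0,-0.2,0,0,0.82,0,0,-0.2,0,0,0.82,0,0,-0.2,0,0,0.82,-0.92,-0.27,0,0,0,0,-0.92,-0.27,0,0,0,0,-0.92,-0.27,0,0,0,0,-0.92,-0.27,0,0,0,0,-0.92,-0.27,0,0,0,0,-0.92,-0.27,0,0,0,0,-0.92,-0.27,0,0,0,0,-0.92,-0.27,0,0,0,0,-0.92,-0.27,0,0,0,0,-0.92,-0.27,0,0,0,0,-0.92,-0.27,0,0,0,0,-0.92,-0.27,0,0,0,0,-0.92,-0.27,0,0,0,0,-0.92,-0.27,0,0,0,0,-0.92,-0.27,0,0,0,0,0,0,0,0,0,0], jaw=-1, newtons=30)

```text
clock: 2.1
position: [0.389, -0.1065, 0.255]
ee_rot: [0.001, -0.693, 0.72, 0.001]
contact_force: [0.5, -0.9, -1.2]
width: 0.0002
```

```bash
cat > look.py <<'E'
from h import *
import sys
np.set_printoptions(precision=4,suppress=True)
c=np.array([.5596,.0372]);y=-.0412
Rm=np.array([[np.cos(y),-np.sin(y)],[np.sin(y),np.cos(y)]])
def deck():
    s=manip.get_state();p=s["position"];d=Rm.T@(p[:2]-c)
    print(s["clock"],"deck",d,p[2],"rel hinge x",d[0]+.06,"z",p[2]-.185,"F",s["contact_force"],"w",s["width"])
def look(n):
    deck();o=[]
    for k,(x,y0) in(("scene",(170,90)),("top",(170,120))):
        f=manip.get_image(k)["frame"][y0:y0+190,x:x+185]
        o.append(cv2.resize(f[:,:,::-1],None,fx=2.1,fy=2.1,interpolation=cv2.INTER_CUBIC))
    cv2.imwrite(f"pics/{n}.png",np.hstack(o))
if len(sys.argv)>1: look(sys.argv[1])
else: deck()
E
python3 look.py a1
```

```text
2.1 deck [-0.1645 -0.1506] 0.2550322092821775 rel hinge x -0.10449806491457114 z 0.07003220928217752 F [ 0.4568 -0.9173 -1.2244] w 0.0002252780436429163
```

View pics/a1.png

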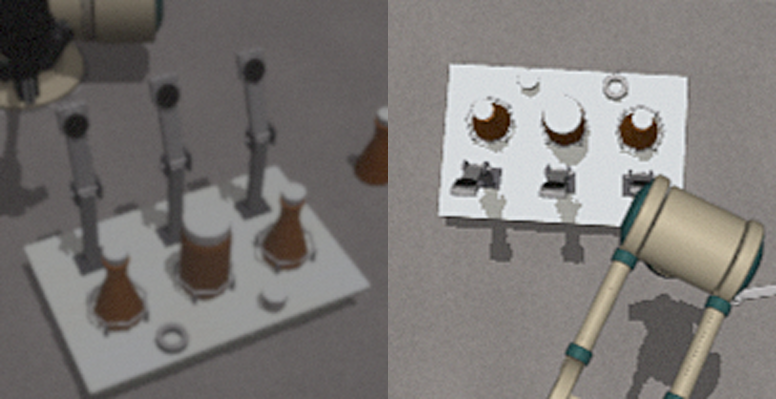

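The tool is about 55 mm behind arm2. In the top view it is hidden under the wrist; the scene view shows all three arms still leaning back. Next I centre on the lane at y = -0.12 and push arm2 to upright.

Emit:
apply_moves(commands=[-1,0,0,0,0,0,0,-0.164,-0.033,0,0,0,0,-0.164,-0.033,0,0,0,0,-0.164,-0.033,0,0,0,0,-0.164,-0.033,0,0,0,0,-0.164,-0.033,0,0,0,0,-0.164,-0.033,0,0,0,0,-0.164,-0.033,0,0,0,0,-0.164,-0.033,0,0,0,0,-0.164,-0.033,0,0,0,0,-0.164,-0.033,0,0,0,0,-0.164,-0.033,0,0,0,0,-0.164,-0.033,0,0,0,0,-0.164,-0.033,0,0,0,0,-0.164,-0.033,0,0,0,0,-0.164,-0.033,0,0,0,0,-0.164,-0.033,0,0,0,0,-0.164,-0.033,0,0,0,0,-0.164,-0.033,0,0,0])

```text
clock: 4.1
position: [0.4789, -0.0831, 0.2729]
ee_rot: [-0.0, -0.692, 0.722, 0.0]
contact_force: [-0.7, -0.3, -1.6]
width: 0.0001
```

```bash
python3 look.py a2
```

```text
4.1 deck [-0.0757 -0.1235] 0.2728869062122063 rel hinge x -0.0156971173744979 z 0.0878869062122063 F [-0.6789 -0.2672 -1.6308] w 0.00010737048713723694
```

View pics/a2.png

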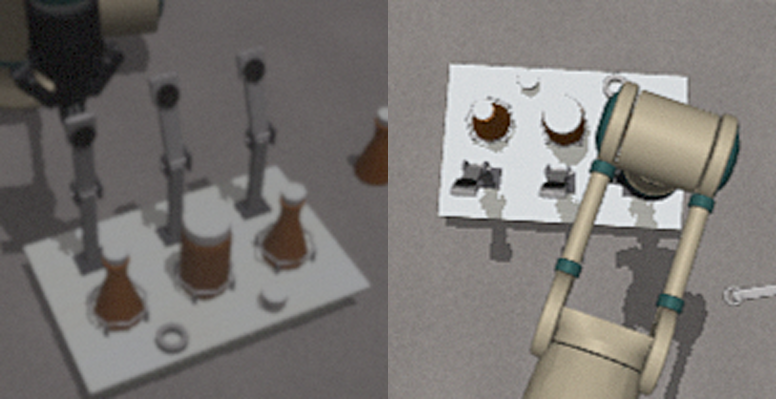

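Arm2's end moved from (70,105) to (80,117) in the scene view, so it is now about upright with the shut fingers behind it. Nothing else moved. I'll continue along the arc.

Emit:
apply_moves(commands=[-0.03,-0.192,0.014,0,0,0,-0.03,-0.192,0.014,0,0,0,-0.03,-0.192,0.014,0,0,0,-0.03,-0.192,0.014,0,0,0,0,-0.181,0.063,0,0,0,0,-0.181,0.063,0,0,0,0,-0.181,0.063,0,0,0,0,-0.181,0.063,0,0,0,0,-0.158,0.107,0,0,0,0,-0.158,0.107,0,0,0,0,-0.158,0.107,0,0,0,0,-0.158,0.107,0,0,0,0,-0.125,0.146,0,0,0,0,-0.125,0.146,0,0,0,0,-0.125,0.146,0,0,0,0,-0.125,0.146,0,0,0])

```text
clock: 5.8
position: [0.5576, -0.0829, 0.2331]
ee_rot: [-0.0, -0.692, 0.722, 0.0]
contact_force: [-0.5, -0.2, 0.6]
width: 0.0003
```

```bash
python3 look.py a3
```

```text
5.8 deck [ 0.0029 -0.1201] 0.2330727106870397 rel hinge x 0.0629282054193724 z 0.048072710687039694 F [-0.4618 -0.1523  0.6445] w 0.0002523782602056615
```

View pics/a3.png

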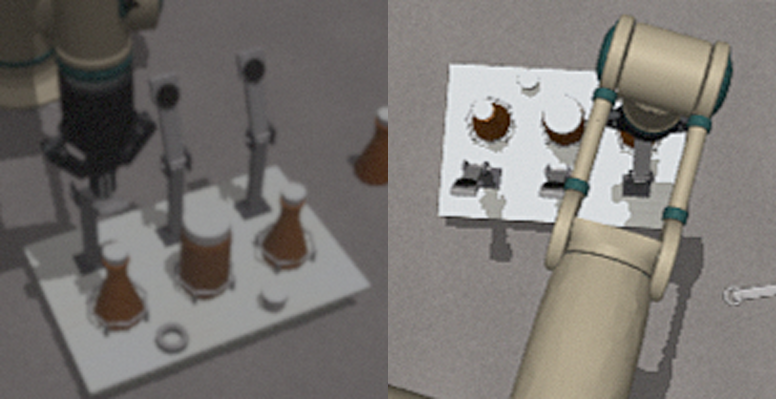

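Arm2 is leaning forward at about 30° under the fingertips, at roughly (110,205). I'll finish the arc and stop just past level.

Emit:
apply_moves(commands=[0,-0.083,0.172,0,0,0,0,-0.083,0.172,0,0,0,0,-0.083,0.172,0,0,0,0,-0.083,0.172,0,0,0,0,-0.036,0.188,0,0,0,0,-0.036,0.188,0,0,0,0,-0.036,0.188,0,0,0,0,-0.036,0.188,0,0,0,0,0,0,0,0,0,0,0,0,0,0,0])

```text
clock: 6.9
position: [0.5715, -0.0834, 0.19]
ee_rot: [-0.0, -0.692, 0.722, 0.0]
contact_force: [0.4, 0.5, -0.9]
width: -0.0001
```

```bash
python3 look.py
```

```text
6.9 deck [ 0.0168 -0.12  ] 0.19000329637182428 rel hinge x 0.07682287149520672 z 0.005003296371824284 F [ 0.3861  0.5136 -0.8655] w -0.00013050017191344016
```

Emit:
apply_moves(commands=[0,0,0.067,0,0,0,0,0,0,0,0,0,0,0,0,0,0,0,0,0,-0.2,0,0,0,0,0,-0.6,0,0,0,0,0,-0.8,0,0,0,0,0,-0.8,0,0,0,0,0,-0.8,0,0,0,0,0,-0.8,0,0,0,0,0,-0.8,0,0,0,0,0.75,0,0,0,0,0,0.75,0,0,0,0,0,0.75,0,0,0,0,0,0.75,0,0,0,0,0,0.75,0,0,0,0,0,0.75,0,0,0,0,0,0.75,0,0,0,0,0,0.75,0,0,0,0])

```text
clock: 8.7
position: [0.3908, -0.0757, 0.3329]
ee_rot: [0.0, -0.692, 0.722, -0.0]
contact_force: [0.3, 0.1, 1.0]
width: 0.0002
```

Emit:
apply_moves(commands=[-0.8,0,0,0,0,0,-0.8,0,0,0,0,0,-0.8,0,0,0,0,0,-0.8,0,0,0,0,0,-0.8,0,0,0,0,0,-0.8,0,0,0,0,0,-0.8,0,0,0,0,0,-0.8,0,0,0,0,0,-0.8,0,0,0,0,0,-0.8,0,0,0,0,0,0,0,0,0,0,0])

```text
clock: 9.8
position: [0.4019, 0.1661, 0.3327]
ee_rot: [0.001, -0.693, 0.721, 0.0]
contact_force: [-0.3, -0.4, -0.2]
width: 0.0003
```

```bash
python3 look.py a4
```

```text
9.8 deck [-0.1629  0.1223] 0.3327479943321631 rel hinge x -0.10286870991601085 z 0.14774799433216312 F [-0.3096 -0.4302 -0.2038] w 0.0003264619161120471
```

View pics/a4.png

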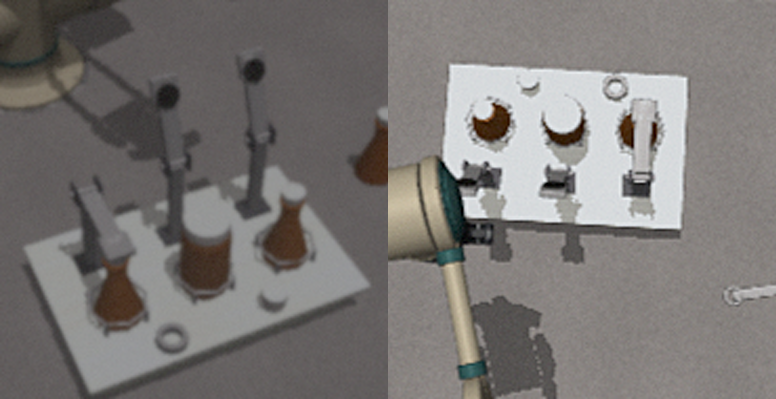

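Arm2 is down over its flask at about (115,245), arm1 is still standing, and the flasks, bottle and bystanders look unmoved. The tool is now above and behind arm0, which gets the same sequence.

Emit:
apply_moves(commands=[0.08,0,0.65,0,0,0,0,0,0.65,0,0,0,0,0,0.65,0,0,0,0,0,0.65,0,0,0,0,0,0,0,0,0])

```text
clock: 10.4
position: [0.4001, 0.16, 0.2523]
ee_rot: [-0.003, -0.692, 0.722, 0.001]
contact_force: [0.4, -0.1, 0.2]
width: -0.0004
```

Emit:
apply_moves(commands=[0,-0.161,-0.033,0,0,0,0,-0.161,-0.033,0,0,0,0,-0.161,-0.033,0,0,0,0,-0.161,-0.033,0,0,0,0,-0.161,-0.033,0,0,0,0,-0.161,-0.033,0,0,0,0,-0.161,-0.033,0,0,0,0,-0.161,-0.033,0,0,0,0,-0.161,-0.033,0,0,0,0,-0.161,-0.033,0,0,0,0,-0.161,-0.033,0,0,0,0,-0.161,-0.033,0,0,0,0,-0.161,-0.033,0,0,0,0,-0.161,-0.033,0,0,0,0,-0.161,-0.033,0,0,0,0,-0.161,-0.033,0,0,0,0,-0.161,-0.033,0,0,0,0,-0.161,-0.033,0,0,0,0,0,0,0,0,0])

```text
clock: 12.3
position: [0.4898, 0.1578, 0.272]
ee_rot: [0.0, -0.692, 0.722, -0.0]
contact_force: [0.3, -0.0, 1.2]
width: -0.0002
```

```bash
python3 look.py
```

```text
12.3 deck [-0.0747  0.1176] 0.2720369092882627 rel hinge x -0.014721475853202812 z 0.08703690928826269 F [ 0.2702 -0.0172  1.2098] w -0.00019386567959546764
```

Emit:
apply_moves(commands=[-0.02,-0.19,0.01,0,0,0,-0.02,-0.19,0.01,0,0,0,-0.02,-0.19,0.01,0,0,0,-0.02,-0.19,0.01,0,0,0,0,-0.18,0.06,0,0,0,0,-0.18,0.06,0,0,0,0,-0.18,0.06,0,0,0,0,-0.18,0.06,0,0,0,0,-0.158,0.106,0,0,0,0,-0.158,0.106,0,0,0,0,-0.158,0.106,0,0,0,0,-0.158,0.106,0,0,0,0,-0.123,0.144,0,0,0,0,-0.123,0.144,0,0,0,0,-0.123,0.144,0,0,0,0,-0.123,0.144,0,0,0])

```text
clock: 13.9
position: [0.5671, 0.157, 0.2333]
ee_rot: [-0.0, -0.692, 0.722, 0.0]
contact_force: [-0.7, -0.3, 1.0]
width: 0.0002
```

```bash
python3 look.py a5
```

```text
13.9 deck [0.0025 0.12  ] 0.23328753475647035 rel hinge x 0.06251747116014622 z 0.04828753475647035 F [-0.6661 -0.3396  0.972 ] w 0.00019895859617813873
```

View pics/a5.png

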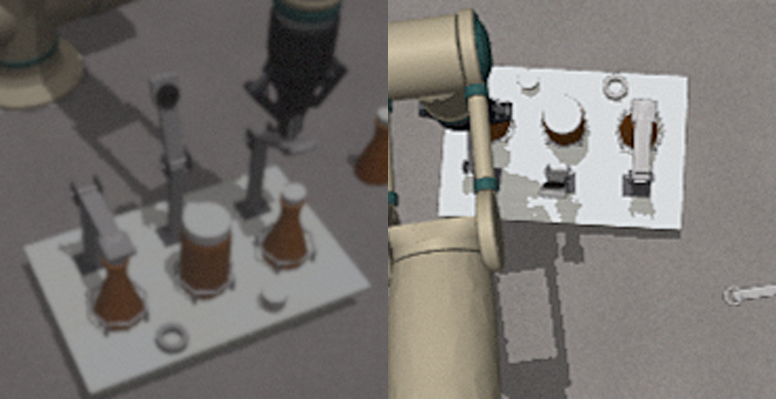

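Arm0 is leaning forward under the fingertips at about (290,140). I'll finish it, back off straight up, and move behind clear of everything.

Emit:
apply_moves(commands=[0,-0.083,0.172,0,0,0,0,-0.083,0.172,0,0,0,0,-0.083,0.172,0,0,0,0,-0.083,0.172,0,0,0,0,-0.036,0.19,0,0,0,0,-0.036,0.19,0,0,0,0,-0.036,0.19,0,0,0,0,-0.036,0.19,0,0,0,0,0,0.067,0,0,0,0,0,0,0,0,0,0,0,0,0,0,0])

```text
clock: 15.1
position: [0.5811, 0.1564, 0.1882]
ee_rot: [-0.0, -0.692, 0.722, 0.0]
contact_force: [0.6, 0.2, -0.3]
width: 0.0
```

```bash
python3 look.py
```

```text
15.1 deck [0.0165 0.12  ] 0.18823055488270307 rel hinge x 0.07654323405172023 z 0.003230554882703074 F [ 0.5672  0.1619 -0.3194] w 3.094289071045306e-05
```

Emit:
apply_moves(commands=[0,0,-0.2,0,0,0,0,0,-0.6,0,0,0,0,0,-0.8,0,0,0,0,0,-0.8,0,0,0,0,0,-0.8,0,0,0,0,0,-0.8,0,0,0,0,0,-0.8,0,0,0,0,0.75,0,0,0,0,0,0.75,0,0,0,0,0,0.75,0,0,0,0,0,0.75,0,0,0,0,0,0.75,0,0,0,0,0,0.75,0,0,0,0,0,0.75,0,0,0,0,0,0.75,0,0,0,0,0,0.75,0,0,0,0,0,0,0,0,0,0])

```text
clock: 16.8
position: [0.3762, 0.165, 0.3334]
ee_rot: [0.0, -0.692, 0.721, -0.0]
contact_force: [1.1, -0.0, 0.2]
width: -0.0001
```

```bash
cat > f.py <<'E'
from look import *
import pickle
deck()
cc=np.array([.5596,.0372,0]);R3=np.eye(3);R3[:2,:2]=Rm
D=lambda p:cc+R3@np.array(p)
o=[]
for k,(x,y0) in(("scene",(170,90)),("top",(170,120))):
    I=manip.get_image(k);g=cv2.resize(I["frame"][:,:,::-1],None,fx=4,fy=4,interpolation=cv2.INTER_CUBIC).copy()
    for y in(.12,-.12):
        for t,col in((0.12,(0,255,255)),(0,(0,0,255)),(-.08,(255,255,0))):
          for w in(-.018,.018):   # far top corners of the arm end
            X=-.06+.115*np.cos(t)-.005*np.sin(t);Z=.185+.115*np.sin(t)+.005*np.cos(t)
            u=(proj(I,D([X,y+w,Z]))+.5)*4;cv2.circle(g,tuple(int(a) for a in u),2,col,-1)
    for p in ([.03,.12,.169],[.03,-.12,.169],[-.06,.12,.19],[-.06,-.12,.19]):
        u=(proj(I,D(p))+.5)*4;cv2.circle(g,tuple(int(a) for a in u),2,(0,255,0),-1)
    o.append(g[y0*4+(120 if k=="scene" else 0):][:560,x*4:x*4+(700 if k=="scene" else 0)] if k=="scene" else None)
    if k=="top":
        o[1]=None; t=g
cv2.imwrite("pics/f_scene.png",o[0]); cv2.imwrite("pics/f_top.png",t[520:1000,720:1420])
E
python3 f.py
```

```text
16.8 deck [-0.1885  0.1201] 0.3334194812492032 rel hinge x -0.12848932304247948 z 0.14841948124920318 F [ 1.1134 -0.0205  0.1612] w -5.448608939931339e-05
16.8 deck [-0.1885  0.1201] 0.3334194812492032 rel hinge x -0.12848932304247948 z 0.14841948124920318 F [ 1.1134 -0.0205  0.1612] w -5.448608939931339e-05
```

View pics/f_scene.png

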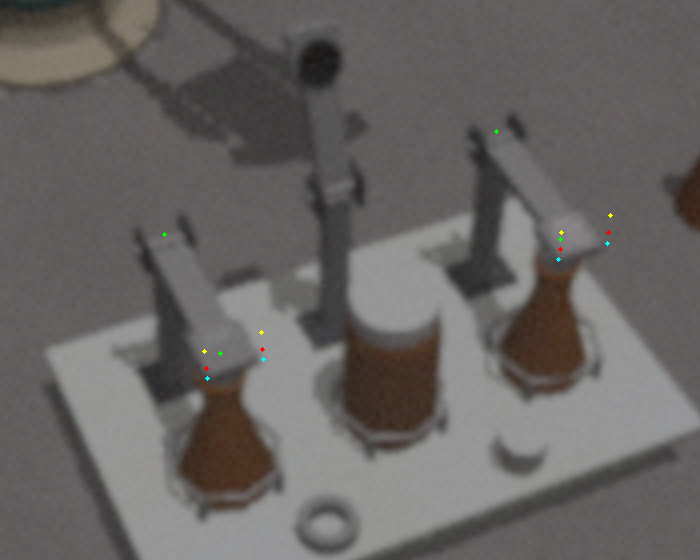

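View pics/f_top.png

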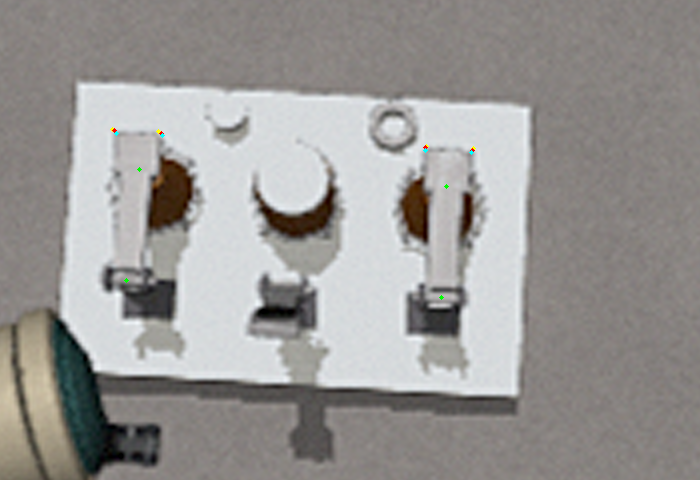

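Both arms' ends match the predicted level corners (red dots) in both views. Arm1 is still leaning back, and the flasks, bottle, stopper and collar are in place. The gripper is clear, with its tip about 128 mm behind the hinge line and above the arms.

```bash
python3 -c "
from rig import manip;print(manip.sign_off())"
```

```text
the job is handed in; nothing more can be done
None
```

The two flask hold-down arms, left (arm0) and right (arm2), are down and level. The middle arm (arm1), over the bottle, was not touched and still leans back. The job was handed in at about 17 s, well within the 58 s limit.

- **How it was pushed:** I used the shut fingertips along an arc for each arm, ending about 2 mm past level at the tip. Fingertip heights put both arms at roughly -0.02 rad. Force readings stayed within about 2 N, which is close to the sensor noise.
- **Last checks:** In the scene and top views, the ends of both arms sit on the positions predicted for level, to about ±0.03 rad. The projected points sat up to about 2 pixels off the arms in the scene view, which is consistent with the stated calibration.
- **Surroundings:** By eye, the flasks, bottle, stopper and collar looked unmoved in the final pictures. The closing crops did not cover the dishes, beaker or tip box and showed only the edge of the spare flask; the tool did not go near them. The gripper was clear of everything at hand-in.

No check failed.

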